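# Move the lathe accessories to the new rack in the same order

### The job

The four Morse-taper lathe accessories stand in the green steel rack in the order in which they will be used at the lathe. Move them all to the new wooden rack in the same order from left to right as they stand now, each shank right down in its hole so that the collar rests on the wood.

Things in the scene. Friction and masses are not known exactly. Their poses are not given: they have to be found in the camera images.
- live_centre: Revolving live centre: red round body 40 mm in diameter, 8 to 33 mm above the origin, bright steel cone on top, its point at 62 mm; 0.34 kg. Below it a collar (42 mm diameter, 5 mm thick) and a tapered shank 60 mm long, 18 mm in diameter at the collar, 14 mm near its end, round tip 9 mm. Origin on the axis at the collar's underside, z up; yaw does not matter.
- drive_spur: Four-prong drive spur: bright steel barrel 30 mm in diameter, 8 to 34 mm above the origin, four dark prongs in a cross and a pin on top (49 mm); 0.3 kg. Below it a collar (42 mm diameter, 5 mm thick) and a tapered shank 60 mm long, 18 mm in diameter at the collar, 14 mm near its end, round tip 9 mm. Origin on the axis at the collar's underside, z up; yaw does not matter.
- cup_centre: Cup centre: brass-coloured body 34 mm in diameter, 8 to 28 mm above the origin, narrowing to a 25 mm ring-shaped cup, top at 47 mm; 0.32 kg. Below it a collar (42 mm diameter, 5 mm thick) and a tapered shank 60 mm long, 18 mm in diameter at the collar, 14 mm near its end, round tip 9 mm. Origin on the axis at the collar's underside, z up; yaw does not matter.
- drill_chuck: Drill chuck, jaws up, the tallest: dark grey body up to 43 mm in diameter, top 75 mm above the origin, grip it 15 to 50 mm above the origin; 0.43 kg. Below it a collar (42 mm diameter, 5 mm thick) and a tapered shank 60 mm long, 18 mm in diameter at the collar, 14 mm near its end, round tip 9 mm. Origin on the axis at the collar's underside, z up; yaw does not matter.
- steel_rack: Green sheet-steel rack, fixed, 80 mm deep (x), 384 mm long with its feet (y), top face 68 mm above the bench; the four accessories stand in it at the start. Origin on the bench under its middle; +y to the robot's left, at most 0.2 rad askew. Four black sockets at x = 0, y = +111, +37, -37, -111 mm (left to right).
- socket_live_centre: Black plastic ring fixed in the green rack, 54 mm outside, 26 mm bore, top 72 mm above the bench; the one in which the live centre stands at the start, collar on the ring. It stays and so marks that place in the row. Origin on the axis, 12 mm below its top. All four look alike.
- socket_drive_spur: Black plastic ring fixed in the green rack, 54 mm outside, 26 mm bore, top 72 mm above the bench; the one in which the drive spur stands at the start, collar on the ring. It stays and so marks that place in the row. Origin on the axis, 12 mm below its top. All four look alike.
- socket_cup_centre: Black plastic ring fixed in the green rack, 54 mm outside, 26 mm bore, top 72 mm above the bench; the one in which the cup centre stands at the start, collar on the ring. It stays and so marks that place in the row. Origin on the axis, 12 mm below its top. All four look alike.
- socket_drill_chuck: Black plastic ring fixed in the green rack, 54 mm outside, 26 mm bore, top 72 mm above the bench; the one in which the drill chuck stands at the start, collar on the ring. It stays and so marks that place in the row. Origin on the axis, 12 mm below its top. All four look alike.
- wooden_rack: Pale wooden rack, fixed, empty; 92 mm deep (x), 364 mm long (y), board top 68 mm above the bench, brown end cheeks 6 mm higher. Origin on the bench under its middle; +y to the robot's left, at most 0.2 rad askew. Four 27 mm holes at x = 0, y = +111, +37, -37, -111 mm (left to right), open down to the bench. An accessory fully down has its origin at 68 mm.
There are look-alikes about, which are no part of the job. Leave any pink look-alike of the live_centre alone.

How it is judged:
At the end, for the whole second after the job is handed in: Each accessory stands upright (within 0.1 rad) and at rest in the wooden rack, in the hole with the same number from the left as the socket it stood in at the start: its axis within 8 mm of the hole's in x and y, its collar's underside within 4 mm of the board's top face (((y of socket_live_centre in the frame of steel_rack between 0.091 and 0.131 m and y of live_centre in the frame of wooden_rack between 0.103 and 0.119 m) or (y of socket_live_centre in the frame of steel_rack between 0.017 and 0.057 m and y of live_centre in the frame of wooden_rack between 0.029 and 0.045 m) or (y of socket_live_centre in the frame of steel_rack between -0.057 and -0.017 m and y of live_centre in the frame of wooden_rack between -0.045 and -0.029 m) or (y of socket_live_centre in the frame of steel_rack between -0.131 and -0.091 m and y of live_centre in the frame of wooden_rack between -0.119 and -0.103 m)) and x of live_centre in the frame of wooden_rack between -0.008 and 0.008 m and z of live_centre in the frame of wooden_rack between 0.064 and 0.072 m and angle between each of live_centre, drive_spur, cup_centre, drill_chuck's own z axis and vertical below 0.1 rad and linear speed of each of live_centre, drive_spur, cup_centre, drill_chuck below 0.02 m/s and ((y of socket_drive_spur in the frame of steel_rack between 0.091 and 0.131 m and y of drive_spur in the frame of wooden_rack between 0.103 and 0.119 m) or (y of socket_drive_spur in the frame of steel_rack between 0.017 and 0.057 m and y of drive_spur in the frame of wooden_rack between 0.029 and 0.045 m) or (y of socket_drive_spur in the frame of steel_rack between -0.057 and -0.017 m and y of drive_spur in the frame of wooden_rack between -0.045 and -0.029 m) or (y of socket_drive_spur in the frame of steel_rack between -0.131 and -0.091 m and y of drive_spur in the frame of wooden_rack between -0.119 and -0.103 m)) and x of drive_spur in the frame of wooden_rack between -0.008 and 0.008 m and z of drive_spur in the frame of wooden_rack between 0.064 and 0.072 m and ((y of socket_cup_centre in the frame of steel_rack between 0.091 and 0.131 m and y of cup_centre in the frame of wooden_rack between 0.103 and 0.119 m) or (y of socket_cup_centre in the frame of steel_rack between 0.017 and 0.057 m and y of cup_centre in the frame of wooden_rack between 0.029 and 0.045 m) or (y of socket_cup_centre in the frame of steel_rack between -0.057 and -0.017 m and y of cup_centre in the frame of wooden_rack between -0.045 and -0.029 m) or (y of socket_cup_centre in the frame of steel_rack between -0.131 and -0.091 m and y of cup_centre in the frame of wooden_rack between -0.119 and -0.103 m)) and x of cup_centre in the frame of wooden_rack between -0.008 and 0.008 m and z of cup_centre in the frame of wooden_rack between 0.064 and 0.072 m and ((y of socket_drill_chuck in the frame of steel_rack between 0.091 and 0.131 m and y of drill_chuck in the frame of wooden_rack between 0.103 and 0.119 m) or (y of socket_drill_chuck in the frame of steel_rack between 0.017 and 0.057 m and y of drill_chuck in the frame of wooden_rack between 0.029 and 0.045 m) or (y of socket_drill_chuck in the frame of steel_rack between -0.057 and -0.017 m and y of drill_chuck in the frame of wooden_rack between -0.045 and -0.029 m) or (y of socket_drill_chuck in the frame of steel_rack between -0.131 and -0.091 m and y of drill_chuck in the frame of wooden_rack between -0.119 and -0.103 m)) and x of drill_chuck in the frame of wooden_rack between -0.008 and 0.008 m and z of drill_chuck in the frame of wooden_rack between 0.064 and 0.072 m); the robot touches nothing.
It also fails if it takes over 96 s, if anything falls off the work surface, if the arm or the gripper's body presses on something with over 40 N, if the wrist force passes 120 N, or if a joint passes its speed limit or range.

### The arm

A 6-joint arm with a two-finger parallel gripper is mounted at the origin on a cart in front of the work surface, level with it; the furniture and walls round the work are solid. World frame = base frame: x ahead of the robot, y to its left, z up, the work surface at z = 0. Lengths are in m, angles in rad, forces in N, time in s.
With the tool pointing down it reaches from about 0.325 to 0.775 m from the base axis. Payload 9.3 kg.
Tool frame: the origin (TCP) lies at the very end of the fingers, on their centre line; the grasp point (between the pads) lies 19 mm behind it; z points along the fingers, y is the line along which they close (so a half turn about z gives the same grasp; the last joint's range is limited). The gripper opens to 85 mm and grips with 20 to 120 N. Pads are 22 mm wide; open, the fingers measure 114 mm over their backs; the gripper's body (76 mm by 85 mm) begins 54 mm behind the grasp point. The pads swing forward as they close: fully open they stand 13 mm farther back than shut.
Start: joints at [0.976, 0.259, 0.021, 1.334, 0, 1.418], TCP at [0.235, 0.497, 0.205] pointing down, gripper open.
Joint ranges: [-3.04, 3.04], [-0.91, 1.82], [-1.04, 1.36], [-1.92, 1.95], [-1.52, 1.45], [-3.14, 3.14]. Speed limits (rad/s): [2.22, 2.22, 2.79, 3.14, 3.14, 3.14].

### API

Orientations are given as a unit quaternion [x, y, z, w].
In Python, from rig import ctrl, effector, viewer, order gives the robot as it stands. The module is installed in compiled form; this text tells all that it offers. Calls block until the motion is done:
- ctrl.move_pose(position, orientation): joint-space move of the TCP to a pose.
- ctrl.move_straight(position, rotation=None, speed=0.15): straight line of the TCP; rotation=None keeps the orientation; speed is the mean speed in m/s.
- ctrl.movej(angles): joint-space move.
- effector.grip(opening): finger opening in m; the grip force is fixed at half the most; returns when the fingers have stopped.
- ctrl.sleep(seconds).
- ctrl.solve_ik(position, orientation): joint angles nearest the present ones, or None.
- ctrl.sense(): the state.
- viewer.snapshot(name): name is "scene" or "top"; returns the picture (400x640x3 uint8, red, green, blue); there is no depth.
- viewer.camera_model(name): a dict with "mtx" (3x3 intrinsics, pixels), "eye" and "orientation" of the camera in the world. Camera axes: x right, y up, looking along -z (the intrinsics and any distortion apply to the point x, -y, -z); pixel columns grow to the right and rows downward; lengths in m; the calibration is good to about 2 mm. A picture is of the moment at which its call begins. camera_model takes no time and is no camera call.
A pose or a line that the arm cannot do raises ctrl.PlanningError and nothing moves.
- order.sign_off(): hands the job in; it is judged then, once.
The state is a dict: "time": time; "joint_pos": joint angles; "joint_velocities": joint speeds; "effort": joint torques, N m; "position": TCP position; "ee_rot": TCP orientation; "force": force on the tool from outside, world axes, zero at the start; "wrist_torque": the same for the moment, N m; "grip_width": finger opening in m; "finger_force": force on a finger pad.
Only numpy, scipy, OpenCV 4.12 (cv2) and the standard library are available. Lean on these libraries where they do the work, as an engineer would, in place of code of your own. Each camera call takes 0.05 s, during which the arm holds its last target. There are 200 camera calls.

## Working session

There is one attempt and no reset: what is moved stays moved. The work goes in short steps, each a Python script; the robot and the scene stay as the last script left them, time stands still between calls to the robot, and variables do not carry over. Pictures are saved under pics/ and viewed, at most 14 in all, crops included, and the job is handed in when it is done.

```bash
mkdir -p pics
python3 - <<'E'
from rig import ctrl, viewer
import cv2, numpy as np
for n in("scene","top"):
    cv2.imwrite(f"pics/{n}0.png",viewer.snapshot(n)[:,:,::-1]); m=viewer.camera_model(n); print(n,{k:np.round(v,4).tolist() if not isinstance(v,str) else v for k,v in m.items()})
s=ctrl.sense();print(s["time"],s["ee_rot"],s["position"])
E
```

```text
scene {'mtx': [[377.6169, 0.0, 318.0866], [0.0, 377.6169, 196.108], [0.0, 0.0, 1.0]], 'eye': [0.1917, -0.7563, 0.4234], 'orientation': [0.5216, -0.1327, -0.1932, 0.8203]}
top {'mtx': [[452.2446, 0.0, 317.6345], [0.0, 452.2446, 204.6491], [0.0, 0.0, 1.0]], 'eye': [0.4826, -0.0514, 0.9613], 'orientation': [0.0347, -0.0307, -0.7061, 0.7065]}
0.1 [ 2.19100599e-01  9.75702080e-01 -5.73952545e-04 -2.22502943e-04] [0.23499436 0.49695212 0.20431882]
```

View pics/scene0.png

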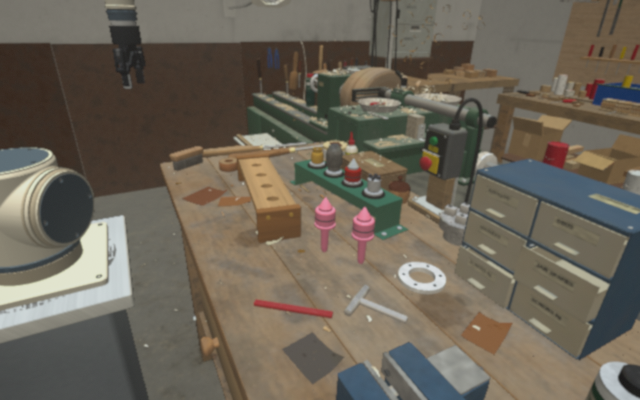

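View pics/top0.png

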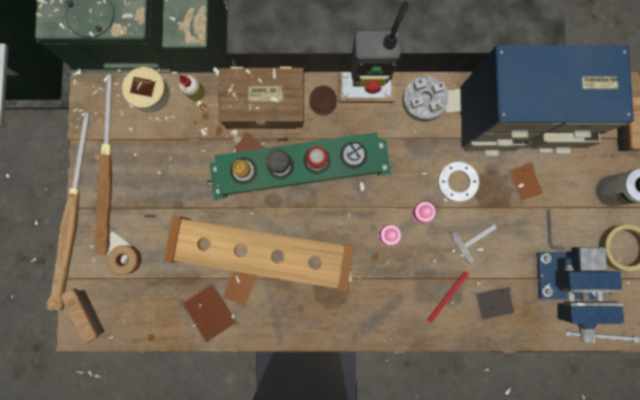

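The top view shows, left to right in the green rack: brass cup centre (242,168), dark chuck (279,162), red live centre (316,158) and steel spur (353,154). The wooden holes are at about (204,244), (241,250), (278,256) and (315,262). Candidates for the live centre are the red one (316,158) in the green rack and two pink ones, (391,235) and (424,212). The red one in the rack fits the description. I'll confirm it in a crop and measure.

```bash
cat > h.py <<'E'
import numpy as np, cv2
from scipy.spatial.transform import Rotation as R
from rig import viewer
def ray(n,uv,z):
    m=viewer.camera_model(n);K=np.array(m["mtx"]);e=np.array(m["eye"])
    d=np.linalg.solve(K,[uv[0],uv[1],1.]);d=R.from_quat(m["orientation"]).apply(d*[1,-1,-1])
    return e+d*(z-e[2])/d[2]
def proj(n,p):
    m=viewer.camera_model(n);c=R.from_quat(m["orientation"]).inv().apply(np.array(p)-m["eye"])*[1,-1,-1]
    q=np.array(m["mtx"])@c; return q[:2]/q[2]
E
python3 - <<'E'
from h import *
im=cv2.imread("pics/top0.png");hsv=cv2.cvtColor(im,cv2.COLOR_BGR2HSV)
def blob(mask,c,r):
    s=np.zeros(mask.shape,np.uint8);cv2.circle(s,c,r,255,-1)
    n,l,st,ce=cv2.connectedComponentsWithStats(mask&s)
    i=1+st[1:,4].argmax();return ce[i],st[i]
gray=hsv[...,2]
H=[]
for c in[(204,244),(241,250),(278,256),(315,262)]:
    m=((gray<130)*255).astype(np.uint8);ce,st=blob(m,c,11);p=ray("top",ce,.068);H.append(p);print("hole",ce.round(1),st,p.round(4))
H=np.array(H);o=H.mean(0);d=H[0]-H[3];print(o,np.linalg.norm(d),np.arctan2(-d[0],d[1]))
m=cv2.inRange(hsv,(60,80,30),(95,255,255));n,l,st,ce=cv2.connectedComponentsWithStats(m[130:205,200:400].copy())
i=1+st[1:,4].argmax();q=np.column_stack(np.where(l==i))[:,::-1]+[200,130]
b=cv2.minAreaRect(q.astype(np.float32));box=cv2.boxPoints(b);print("green",b)
for k in box:print(k,ray("top",k,.068).round(4))
print("gc",ray("top",b[0],.068))
red=cv2.inRange(hsv,(0,120,90),(8,255,255))|cv2.inRange(hsv,(172,120,90),(180,255,255))
ce,s=blob(red,(316,158),14);print("red",ce,s,ray("top",ce,.105))
br=cv2.inRange(hsv,(15,110,90),(32,255,255));ce,s=blob(br,(242,168),16);print("brass",ce,s,ray("top",ce,.105))
a=im[130:205,200:400];b2=im[210:300,160:360]
cv2.imwrite("pics/crop.png",cv2.resize(np.vstack([a,b2]),None,fx=3.5,fy=3.5,interpolation=cv2.INTER_CUBIC))
s=cv2.imread("pics/scene0.png");cv2.imwrite("pics/crops.png",cv2.resize(s[130:250,230:410],None,fx=4.4,fy=4.4,interpolation=cv2.INTER_CUBIC))
E
```

```text
hole [199.2 244. ] [198 240   4   9  20] [0.4876 0.1872 0.068 ]
hole [235. 250.] [235 249   1   3   3] [0.4759 0.1163 0.068 ]
hole [276.6 255. ] [272 251  10  10  66] [0.4662 0.0343 0.068 ]
hole [311.4 263.1] [310 261   4   5  17] [ 0.4505 -0.0342  0.068 ]
[0.47003034 0.0759009  0.068     ] 0.2244152140552473 -0.16583275812293008
green ((298.92694091796875, 164.73736572265625), (41.977516174316406, 177.36880493164062), 81.73003387451172)
[208.14577 156.72299] [0.662  0.1735 0.068 ]
[383.67017 131.21072] [ 0.714 -0.179  0.068]
[389.70813 172.75174] [ 0.6295 -0.19    0.068 ]
[214.18372 198.264  ] [0.5782 0.1595 0.068 ]
gc [ 0.64569454 -0.00876209  0.068     ]
red [316.70512821 157.83974359] [307 147  21  21 156] [ 0.65234157 -0.04460856  0.105     ]
brass [240.54782609 167.90434783] [232 159  18  18 230] [0.63281061 0.10143552 0.105     ]
```

View pics/crop.png

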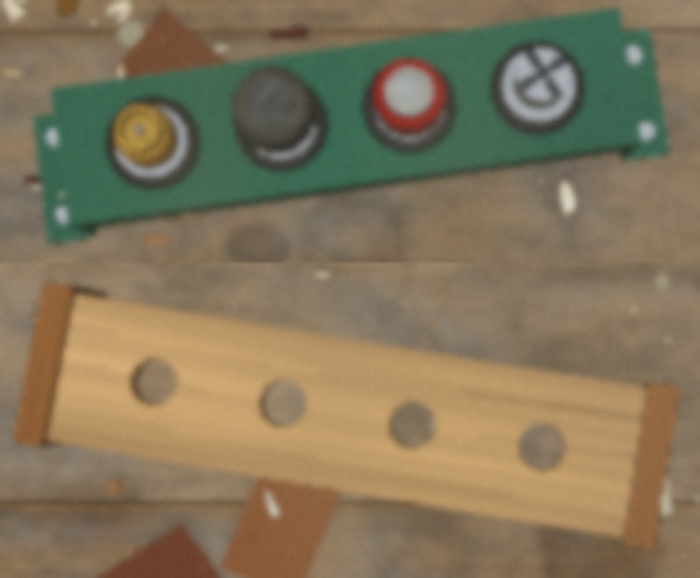

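View pics/crops.png

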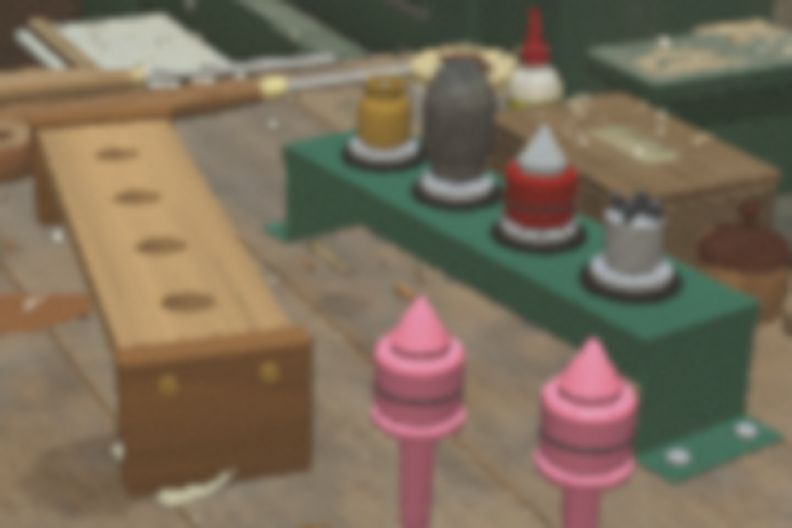

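The crops confirm it: the red live centre is third in the green rack, the two pink ones stand apart, and the order is cup, chuck, live, spur. The holes look greyish rather than dark, so I'll segment them by saturation.

```bash
cat >> h.py <<'E'
def fit(P): # rigid fit of row points to y=+111,37,-37,-111 -> origin, yaw
    P=np.array(P)[:,:2];M=np.array([[0,y] for y in(.111,.037,-.037,-.111)]);o=P.mean(0)
    Hh=M.T@(P-o);a=np.arctan2(Hh[0,1]-Hh[1,0],Hh[0,0]+Hh[1,1]);Q=o+M@np.array([[np.cos(a),np.sin(a)],[-np.sin(a),np.cos(a)]])
    return o,a,Q,np.abs(Q-P).max()
E
python3 - <<'E'
from h import *
im=cv2.imread("pics/top0.png");hsv=cv2.cvtColor(im,cv2.COLOR_BGR2HSV)
P=[]
for c in[(204,244),(241,250),(277,256),(315,262)]:
    s=hsv[...,1].astype(float)[c[1]-13:c[1]+14,c[0]-13:c[0]+14]
    w=np.clip(np.median(s)*.85-s,0,None);yy,xx=np.mgrid[-13:14,-13:14];w[np.hypot(xx,yy)>11]=0
    uv=np.array([(w*xx).sum(),(w*yy).sum()])/w.sum()+c;P.append(ray("top",uv,.068));print(uv.round(1))
print("wood",*fit(P))
P=[]
m=cv2.inRange(hsv,(60,90,30),(95,255,255))
for c in[(243.7,170.3),(280.6,164.9),(316.9,159.4),(353.7,154.6)]:
    # ring edge along lower half directions
    pts=[]
    for t in np.radians(np.arange(-20,201,4)):
        r=np.arange(7,20,.1);v=cv2.remap(m,(c[0]+r*np.cos(t)).astype(np.float32)[None],(c[1]+r*np.sin(t)).astype(np.float32)[None],1)[0]
        k=np.where(v>127)[0]
        if len(k):pts.append((c[0]+r[k[0]]*np.cos(t),c[1]+r[k[0]]*np.sin(t)))
    (pts:=np.array(pts,np.float32));A=np.c_[2*pts,np.ones(len(pts))];x=np.linalg.lstsq(A,(pts**2).sum(1),rcond=None)[0]
    print(len(pts),x[:2].round(1),np.sqrt(x[2]+x[0]**2+x[1]**2).round(2));P.append(ray("top",x[:2],.070))
print("steel",*fit(P));print(np.array(P).round(4))
from rig import ctrl
o,a,Q,_=fit(P)
# tool yaw so that fingers close along the rack's x (clear of neighbours) or y
for z in(.2,.09): 
  for y in(a,a+np.pi/2,a-np.pi/2,a+np.pi):
    q=(R.from_euler('z',y)*R.from_quat([1,0,0,0])).as_quat();print(z,round(y,2),[None if (j:=ctrl.solve_ik([*p,z],q)) is None else np.round(j,2).tolist() for p in Q])
E
```

```text
[204.1 243.8]
[241.2 249.6]
[277.8 255.7]
[314.2 261.8]
wood [0.47056699 0.06847722] -0.16028833256715855 [[ 0.48828291  0.17805434]
 [ 0.4764723   0.10500292]
 [ 0.46466169  0.03195151]
 [ 0.45285108 -0.04109991]] 0.0015691810616752094
50 [244.7 170.6] 14.92
56 [279.1 164.2] 14.63
55 [317.5 160.2] 14.43
56 [352.7 154.6] 14.15
steel [ 0.65004289 -0.00801974] 0.143695206864243 [[ 0.63414756  0.10183625]
 [ 0.64474445  0.02859892]
 [ 0.65534134 -0.0446384 ]
 [ 0.66593823 -0.11787573]] 0.0025010444016605876
[[ 0.6335  0.0993  0.07  ]
 [ 0.6465  0.0307  0.07  ]
 [ 0.6544 -0.0458  0.07  ]
 [ 0.6658 -0.1163  0.07  ]]
0.2 0.14 [[0.03, 0.42, 0.25, 1.4, 0.0, 3.03], [-0.09, 0.43, 0.26, 1.4, 0.0, 2.91], [-0.2, 0.45, 0.3, 1.42, 0.0, 2.8], [-0.3, 0.48, 0.36, 1.44, 0.0, 2.7]]
0.2 1.71 [[0.03, 0.42, 0.25, 1.4, 0.0, 1.46], [-0.09, 0.43, 0.26, 1.4, 0.0, 1.34], [-0.2, 0.45, 0.3, 1.42, 0.0, 1.23], [-0.3, 0.48, 0.36, 1.44, 0.0, 1.13]]
0.2 -1.43 [[0.03, 0.42, 0.25, 1.4, 0.0, -1.69], [-0.09, 0.43, 0.26, 1.4, 0.0, -1.8], [-0.2, 0.45, 0.3, 1.42, 0.0, -1.91], [-0.3, 0.48, 0.36, 1.44, 0.0, -2.01]]
0.2 3.29 [[0.03, 0.42, 0.25, 1.4, 0.0, -0.12], [-0.09, 0.43, 0.26, 1.4, 0.0, -0.23], [-0.2, 0.45, 0.3, 1.42, 0.0, -0.34], [-0.3, 0.48, 0.36, 1.44, 0.0, -0.44]]
0.09 0.14 [[0.03, 0.46, 0.04, 1.15, 0.0, 3.03], [-0.09, 0.47, 0.05, 1.15, 0.0, 2.91], [-0.2, 0.49, 0.08, 1.16, 0.0, 2.8], [-0.3, 0.52, 0.14, 1.19, 0.0, 2.7]]
0.09 1.71 [[0.03, 0.46, 0.04, 1.15, 0.0, 1.46], [-0.09, 0.47, 0.05, 1.15, 0.0, 1.34], [-0.2, 0.49, 0.08, 1.16, 0.0, 1.23], [-0.3, 0.52, 0.14, 1.19, 0.0, 1.13]]
0.09 -1.43 [[0.03, 0.46, 0.04, 1.15, 0.0, -1.69], [-0.09, 0.47, 0.05, 1.15, 0.0, -1.8], [-0.2, 0.49, 0.08, 1.16, 0.0, -1.91], [-0.3, 0.52, 0.14, 1.19, 0.0, -2.01]]
0.09 3.29 [[0.03, 0.46, 0.04, 1.15, 0.0, -0.12], [-0.09, 0.47, 0.05, 1.15, 0.0, -0.23], [-0.2, 0.49, 0.08, 1.16, 0.0, -0.34], [-0.3, 0.52, 0.14, 1.19, 0.0, -0.44]]
```

```bash
cat > job.py <<'E'
from h import *
from rig import ctrl, effector
S=np.array([[.63415,.10184],[.64474,.02860],[.65534,-.04464],[.66594,-.11788]]);aS=.1437
W=np.array([[.48828,.17805],[.47647,.10500],[.46466,.03195],[.45285,-.04110]]);aW=-.1603
OFF=[.005,.020,.006,.006]; Z=.232
Q=lambda a:(R.from_euler('z',a+np.pi/2)*R.from_quat([1,0,0,0])).as_quat()
def st(t):
    s=ctrl.sense();print(t,round(s["time"],1),np.round(s["position"],4),"F",np.round(s["force"],1),"w",round(s["grip_width"],4),"ff",np.round(s["finger_force"],1));return s
def pick(i):
    ctrl.move_pose([*S[i],Z],Q(aS)); effector.grip(.085)
    ctrl.move_straight([*S[i],.072+OFF[i]],speed=.15);st("down")
    effector.grip(.0);st("grip")
    ctrl.move_straight([*S[i],Z+OFF[i]-.005],speed=.15);st("lift")
def place(i):
    ctrl.move_pose([*W[i],Z+OFF[i]-.005],Q(aW))
    ctrl.move_straight([*W[i],.068+OFF[i]+.045],speed=.15);st("in")
    ctrl.move_straight([*W[i],.068+OFF[i]+.010],speed=.08);st("mid")
    ctrl.move_straight([*W[i],.068+OFF[i]+.001],speed=.04);st("low")
def release(i):
    effector.grip(.085);ctrl.move_straight([*W[i],Z],speed=.2);st("away")
def pic(n,crop=None):
    im=viewer.snapshot(n)[:,:,::-1]
    if crop:x0,y0,x1,y1,f=crop;im=cv2.resize(im[y0:y1,x0:x1],None,fx=f,fy=f,interpolation=2)
    return im
E
python3 - <<'E'
from job import *
pick(0)
cv2.imwrite("pics/p0.png",np.ascontiguousarray(pic("scene",(200,60,420,240,3.5))))
E
```

```text
down 3.5 [0.6347 0.1019 0.0779] F [0.2 0.1 0.3] w 0.0851 ff 0.0
grip 4.1 [0.634  0.1018 0.0776] F [-2.6 -0.4  4.6] w 0.0247 ff 54.8
lift 5.3 [0.6338 0.1018 0.2309] F [ 0.4 -0.8 -3.2] w 0.0247 ff 53.6
```

View pics/p0.png

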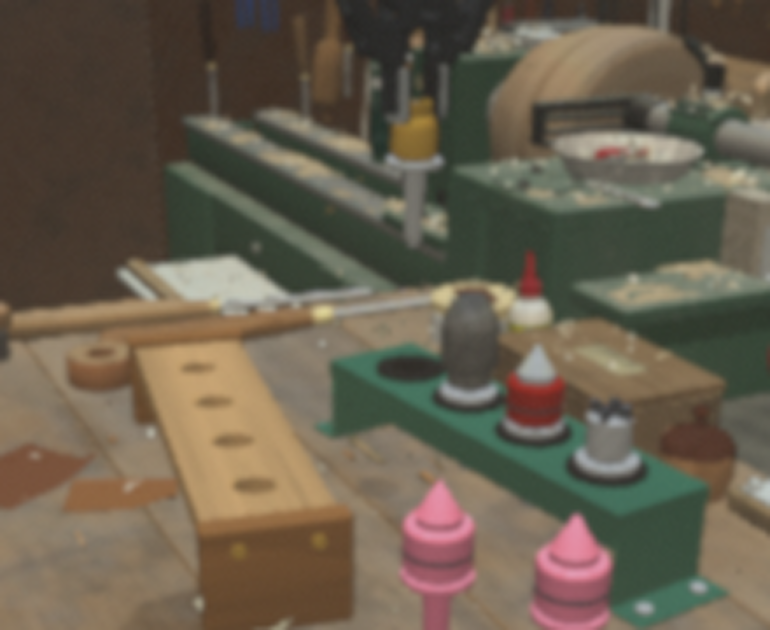

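Run:
```python
from job import *
ctrl.move_pose([*W[0],Z],Q(aW))
a=pic("scene",(250,40,350,160,5));u=proj("scene",[*W[0],Z]);print(u)
u=u.round().astype(int);a=pic("scene",(u[0]-45,u[1]-50,u[0]+45,u[1]+50,6))
a=np.ascontiguousarray(a)
for k,dz in enumerate((0,.019)):
    v=(proj("scene",[*W[0],Z+dz])-u+[45,50])*6;cv2.circle(a,tuple(int(t) for t in v),4,(255,0,255),1)
cv2.imwrite("pics/p1.png",a);st("")
```

```text
[253.10161231 103.17376552]
 6.2 [0.489  0.1778 0.2318] F [-0.1 -0.2 -3.6] w 0.0252 ff 53.6
```

View pics/p1.png

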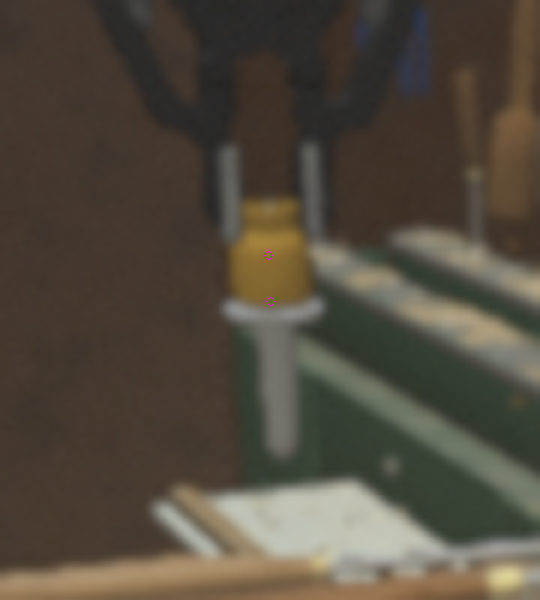

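The picture shows the cup held upright by its ring. The pads end at row ~240, about 25 mm above the stated TCP (marker at 269,301), so the other grasps must go lower. The hold is good, so I'll place this one and then measure the finger ends.

Run:
```python
from job import *
place(0);release(0)
rows=[]
for w in(.043,.0):
    effector.grip(w);st(w)
    u=proj("scene",[*W[0],Z]).round().astype(int);a=np.ascontiguousarray(pic("scene",(u[0]-35,u[1]-50,u[0]+35,u[1]+50,5)))
    for dz in(0,.019):
        v=(proj("scene",[*W[0],Z+dz])-u+[35,50])*5;cv2.circle(a,tuple(int(t) for t in v),4,(255,0,255),1)
    rows.append(a)
effector.grip(.085)
cv2.imwrite("pics/p2.png",np.hstack(rows))
cv2.imwrite("pics/p3.png",np.ascontiguousarray(pic("scene",(220,130,420,250,4))))
```

```text
in 7.3 [0.4888 0.1781 0.1188] F [ 0.8  0.4 -2.2] w 0.0248 ff 53.6
mid 7.9 [0.4885 0.1781 0.0833] F [-0.3  1.2 -2.6] w 0.0249 ff 53.6
low 8.3 [0.4882 0.178  0.0739] F [ 0.1 -0.1 -2.8] w 0.0247 ff 53.6
away 9.8 [0.4878 0.178  0.231 ] F [ 1.2 -0.2 -0.6] w 0.0846 ff 0.0
0.043 10.3 [0.4882 0.178  0.2319] F [-0.1 -1.7 -0.5] w 0.0431 ff 0.0
0.0 10.9 [0.4883 0.1781 0.232 ] F [-0.2 -0.1  0.8] w 0.0003 ff 0.0
```

View pics/p2.png

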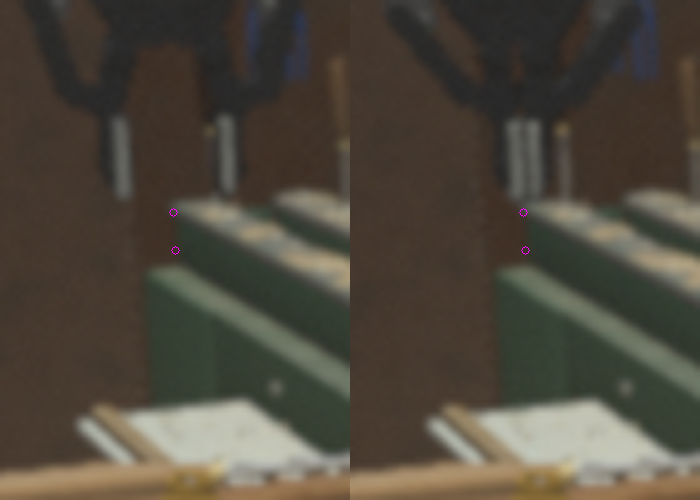

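View pics/p3.png

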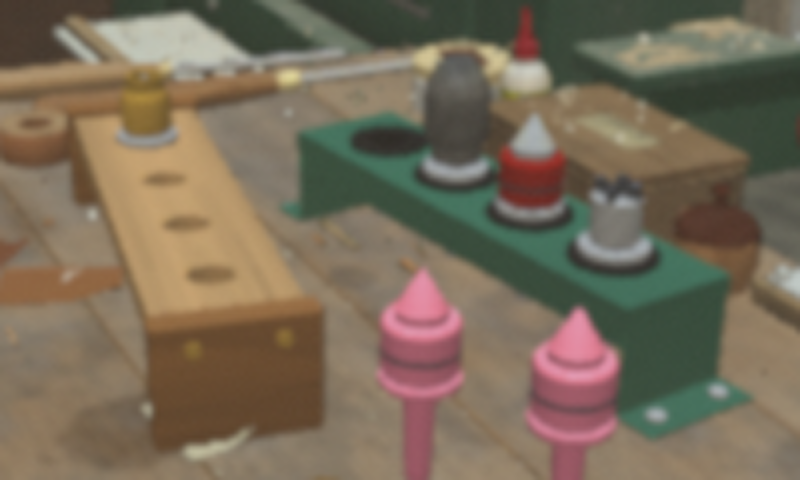

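The cup is seated (148,105 in the crop), with its collar on the wood. The fingers end about 26 mm above the stated TCP at both openings. That also fits the ring grip, so I'll lower the grasp heights accordingly.

```bash
sed -i 's/^OFF=.*; Z/OFF=[-.016,-.011,-.016,-.016]; Z/' job.py
python3 - <<'E'
from job import *
for i in(1,2):
    pick(i)
    w=ctrl.sense()["grip_width"]
    if not (.037<w<.045): print("odd width",i,w);break
    place(i);release(i)
cv2.imwrite("pics/p4.png",np.ascontiguousarray(pic("scene",(220,90,420,240,4))))
E
```

```text
down 14.1 [0.6453 0.0286 0.0619] F [ 0.8  0.3 -0.1] w 0.0849 ff 0.0
grip 14.6 [0.6447 0.0286 0.0618] F [-2.  -0.8  5.4] w 0.0411 ff 60.9
lift 15.8 [0.6443 0.0286 0.2148] F [ 0.1 -0.2 -4.9] w 0.0407 ff 61.1
in 17.5 [0.4772 0.1049 0.1025] F [-0.7 -0.3 -4.4] w 0.0408 ff 61.1
mid 18.1 [0.4768 0.105  0.0674] F [ 0.9  0.2 -4.4] w 0.0407 ff 61.1
low 18.4 [0.4763 0.105  0.0579] F [ 0.1  0.  -5.6] w 0.041 ff 61.2
away 19.9 [0.476 0.105 0.231] F [-0.5 -0.2 -1.3] w 0.085 ff 0.0
down 22.4 [ 0.6559 -0.0447  0.057 ] F [-0.5  0.7  0. ] w 0.0849 ff 0.0
grip 22.9 [ 0.6555 -0.0447  0.0567] F [-1.8  0.2  5.1] w 0.0378 ff 60.8
lift 24.1 [ 0.6549 -0.0446  0.2098] F [-0.1 -0.  -3.2] w 0.0383 ff 60.6
in 25.8 [0.4654 0.0318 0.0975] F [-0.  -0.5 -3.2] w 0.038 ff 60.6
mid 26.4 [0.4649 0.0319 0.0624] F [-0.4 -0.6 -4.2] w 0.0376 ff 60.6
low 26.8 [0.4645 0.032  0.0529] F [ 0.9  0.1 -3.7] w 0.0379 ff 60.6
away 28.4 [0.4642 0.032  0.231 ] F [-0.1  1.1 -0.3] w 0.0852 ff 0.0
```

View pics/p4.png

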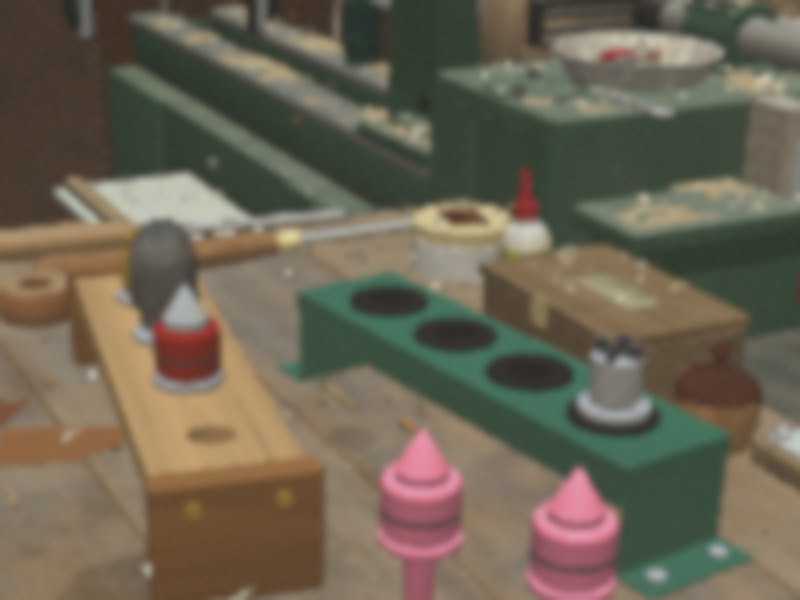

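The chuck (163,275) and the live centre (187,345) stand upright and fully down. Hole 4 at (211,434) is free and the spur is at (614,380). That leaves the spur.

Run:
```python
from job import *
pick(3);place(3);release(3)
ctrl.move_pose([.33,.30,.25],Q(aW));st("clear")
a=pic("scene",(220,130,340,240,4.5));b=pic("top",(160,205,360,300,2.7))
h=max(len(a),len(b));b=cv2.copyMakeBorder(b,0,0,0,0,0)
cv2.imwrite("pics/p5.png",np.ascontiguousarray(a));cv2.imwrite("pics/p6.png",np.ascontiguousarray(b))
```

```text
down 30.9 [ 0.6665 -0.118   0.057 ] F [ 0.6  0.5 -0.4] w 0.085 ff 0.0
grip 31.5 [ 0.666  -0.1179  0.0565] F [-2.4  0.8  6.1] w 0.0283 ff 59.5
lift 32.7 [ 0.6656 -0.1178  0.2098] F [-0.5  0.6 -3.6] w 0.0283 ff 59.3
in 34.5 [ 0.4536 -0.0414  0.0974] F [ 0.1  1.  -4. ] w 0.0278 ff 59.4
mid 35.1 [ 0.4531 -0.0412  0.0624] F [ 0.5  0.2 -3.6] w 0.0278 ff 59.4
low 35.5 [ 0.4527 -0.0411  0.0529] F [ 0.2 -0.9 -4. ] w 0.0278 ff 59.4
away 37.1 [ 0.4524 -0.041   0.231 ] F [ 0.9 -0.2 -0.1] w 0.0847 ff 0.0
clear 38.5 [0.3304 0.2995 0.2497] F [ 0.3  0.3 -0.3] w 0.085 ff 0.0
```

View pics/p5.png

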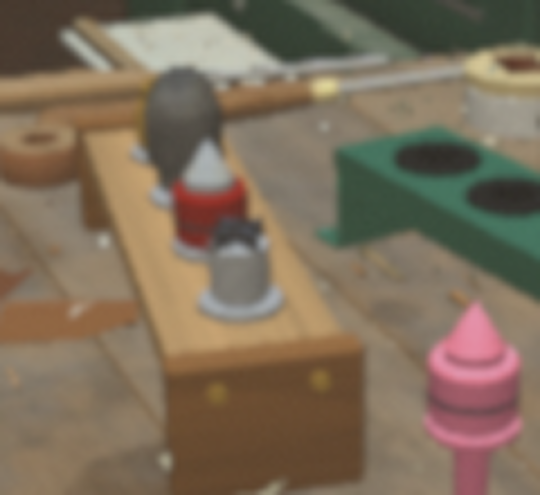

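View pics/p6.png

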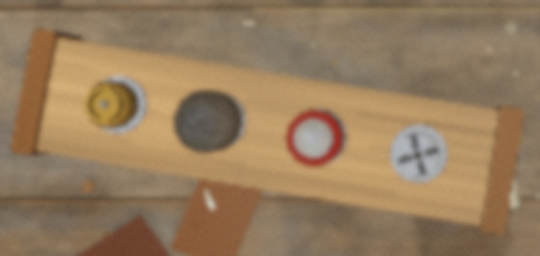

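All four stand seated and upright, in the order cup (110,103), chuck (208,121), live (314,137), spur (417,153). The arm is clear of them.

```bash
python3 -c "
from rig import order
print(order.sign_off())"
```

```text
the job is handed in; nothing more can be done
None
```

All four accessories are in the wooden rack in their original order from left to right (cup centre, drill chuck, live centre, drive spur). In the last pictures each stood upright with its collar on the wood, and I handed the job in at about 39 s; the sign-off returned no verdict.

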